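Load the ramekins into the sprung dish dispenser

ROBOT

A 6-joint arm with a two-finger parallel gripper is mounted at the origin on a cart in front of the work surface, level with it; the furniture and walls round the work are solid. World frame = base frame: x ahead of the robot, y to its left, z up, the work surface at z = 0. Lengths are in m, angles in rad, forces in N, time in s.
With the tool pointing down it reaches from about 0.3 to 0.75 m from the base axis. Payload 8.5 kg.
Tool frame: the origin (TCP) lies at the very end of the fingers, on their centre line; the grasp point (between the pads) lies 19 mm behind it (bot.pinch_z is the z of the grasp point in the tool frame, in m); z points along the fingers, y is the line along which they close (so a half turn about z gives the same grasp; the last joint's range is limited). The gripper opens to 88 mm and grips with 3 to 60 N. Pads are 18 mm wide; open, the fingers measure 123 mm over their backs; the gripper's body (75 mm by 187 mm) begins 45 mm behind the grasp point.
Start: joints at [-1.545, 0.381, 1.297, -0, 1.464, -0.215], TCP at [0.131, -0.534, 0.239] pointing down, gripper open.
Joint ranges: [-3.11, 3.11], [-0.89, 2.33], [0.22, 2.48], [-1.42, 4.56], [0.17, 2.85], [-2.88, 2.88]. Speed limits (rad/s): [2.39, 2.39, 3.14, 3.14, 3.14, 3.14].

INTERFACE

Orientations are given as a unit quaternion [w, x, y, z].
In Python, from cell import bot gives the robot as it stands.
- The arm moves only by the tool play_rows, never from a script. Its argument "plan" is a list of rows, each a list of 3 entries, a list of its own where there are three numbers: the turn, a rotation vector about the world's x, y, z in units of 30 degrees (1.0 is 30 degrees), then the shift along the world's x, y, z in units of 30 cm (1.0 is 30 cm), then the closure, from 0 (fully open) to 1 (shut). In form: [[[rx, ry, rz], [x, y, z], claw], ...]. A call has 1 to 5 rows; each row shifts and turns the commanded pose from where the row before left it; what a row does not reach is not made up. A row lasts 1/10 s, in which the tool goes at most 50 mm and 8.59 degrees, less where a joint would pass 70% of its speed; a pose out of reach is approached as far as the arm can. A call with a number of a shift or a turn outside -1 to 1 is refused whole. A call with a gripper value outside its range is refused whole. The fingers move at their own pace and stop on an object; "squeeze" is the grip in N (left out, the last holds). Time passes only in rows, so rows that do not move let the fingers close. It gives the time, the measured TCP pose, the force, the opening and the grip force at its end, in the units of the state.
- bot.state(): the state, without advancing time (a new reading comes with each control period).
- bot.grab_frame(name): name is "side" or "top" or "wrist"; returns a dict with "pixels" (400x640x3 uint8, blue, green, red), "depth" (400x640 float32, m along the optical axis (not along the pixel's ray), 0 where there is no reading), "intrinsics" (3x3 intrinsics, pixels), "cam_to_world" (4x4, takes a point from camera to world coordinates); the wrist camera has in their place "hand_eye" (4x4, takes a point from camera to tool coordinates, whose origin is the TCP and whose axes are the flange's). Camera axes: x right, y up, looking along -z (the intrinsics and any distortion apply to the point x, -y, -z); pixel columns grow to the right and rows downward; lengths in m; the calibration is good to about 2 mm. A picture is of the moment at which its call begins: read the wrist's pose just before it.
- bot.sign_off(): hands the job in; it is judged then, once.
Trained networks look in a picture, given as the dict that the camera call returned (one of the last four; its "shot" number tells which), for a name from the list of things; names that differ only in an ending like _2 or _b are one class to them, and where a whole thing is asked for, a point or a joint stands for the part that bears it (a point fixed in the world has none). Each returns a list of dicts, best first, with "confidence" (0 to 1); they miss things now and then, are a little off and sometimes report something else, mostly with a low value. They report only what shows in the picture. A call takes as long as a camera call. They do not tell look-alikes from the thing itself.
- bot.silhouettes(label, picture): "pixels" (400x640 bool, what is visible of it) and "bbox" ([left, top, right, bottom] in pixels, round what is visible of it).
The state is a dict: "t": time; "joint_positions": joint angles; "joint_vel": joint speeds; "effort": joint torques, N m; "position": TCP position; "tool_rot": TCP orientation; "contact_force": force on the tool from outside, world axes, zero at the start; "moment": the same for the moment, N m; "gripper_width": finger opening in m; "grip_force": force on a finger pad.
Only numpy, scipy, OpenCV 4.12 (cv2) and the standard library are available. Lean on these libraries where they do the work, as an engineer would, in place of code of your own. Each camera call takes 0.05 s, during which the arm holds its last target. There are 200 camera calls.

TASK

Slide the dust cover of the dish dispenser fully open by pressing on its top and dragging it, set the three white ramekins upright in the well, one on another, lowering each gently without dropping it, so that the sprung platform sinks under them, and then slide the cover fully shut over them. Leave the tin, the spice jar, the cups and all other things on the worktop where they are.

Things in the scene. Friction and masses are not known exactly. Their poses are not given: they have to be found in the camera images.
- dispenser: fixed self-levelling dish dispenser: white enamelled steel box 180 mm (its x) by 200 mm (its y), dark steel deck at 170 mm, cover runners along its x = +-79 to +-90 mm rising to 178.5 mm. Origin: centre of its underside, z up. The well for the dishes is in the half at y < 0; the half at y > 0 is where the open cover rests
- well_mouth (a point): centre of the well at deck height, 50 mm from the dispenser's middle to its -y. Opening 86 mm square, with finger slots 48 mm wide out to 70 mm either side along the dispenser's x, open below, so fingers that close along this x can go down beside a dish. Four upright rods in its corners, flared out in the top 18 mm, guide a dish with 4.5 mm play all round
- lift (a joint): how far (m) the sprung platform has sunk: 0 empty, its top then 32 mm below the deck; limit 0.125. Spring about 46 N/m, damped: about 32 mm more for each ramekin of 0.15 kg, so that the top of the stack stays 5 to 40 mm below the deck once settled (about 0.8 s)
- lift_top (a point): centre of the platform's top face, a steel disc of 66 mm diameter; moves down with the platform
- cover (a joint): how far (m) the dust cover is open: 0 fully shut over the well, 0.100 fully open (slid along the dispenser's +y). It stays where it is left; friction about 1.2 N
- cover_mid (a point): middle of the top face of the dust cover: bright steel sheet 165 mm (dispenser's x) by 92 mm (y), 4 mm thick, no handle, captive in the runners, top 174.5 mm over the worktop. Dragged by pressing a fingertip on it (5 to 15 N) and moving along the dispenser's y. It passes over the dishes only when all lie below the deck
- dish_a: white glazed straight-sided ramekin with a fluted side and no handle, open on top: 66 mm outside diameter at the smooth 8 mm rim band, 63 mm at the foot, 36 mm tall, wall 4.5 mm, flat foot and flat rim, about 0.15 kg (each differs a little). Stands upright on the worktop. Origin: centre of its underside, z up
- dish_b: white glazed straight-sided ramekin with a fluted side and no handle, open on top: 66 mm outside diameter at the smooth 8 mm rim band, 63 mm at the foot, 36 mm tall, wall 4.5 mm, flat foot and flat rim, about 0.15 kg (each differs a little). Stands upright on the worktop. Origin: centre of its underside, z up
- dish_c: white glazed straight-sided ramekin with a fluted side and no handle, open on top: 66 mm outside diameter at the smooth 8 mm rim band, 63 mm at the foot, 36 mm tall, wall 4.5 mm, flat foot and flat rim, about 0.15 kg (each differs a little). Stands upright on the worktop. Origin: centre of its underside, z up
- tin_small: bystander: food tin, 75 mm diameter, 58 mm tall; origin at the centre of its underside
- spice_jar: bystander: spice jar, 44 mm diameter, 105 mm tall; origin at the centre of its underside
- dish_soap: bystander: dish-soap bottle, 46 mm (x) by 76 mm (y), 237 mm tall; origin at the centre of its underside
- cup_white: bystander: white cup with a handle, 95 mm by 120 mm over the handle, 62 mm tall; origin at the middle of that outline, underside
- jug_small: bystander: small white jug with handle and spout, 84 mm by 139 mm, 86 mm tall; origin at the middle of that outline, underside
- mug_blue: bystander: mug, 82 mm by 112 mm over the handle, 94 mm tall; origin at the middle of that outline, underside
- cupboard_edge (a point): fixed: middle of the lower front edge of the wall cupboard (with its handle) that hangs over the back of the worktop; the cupboard reaches 224 mm to either side (y), and up and back (+x) from here, so keep a tall wrist in front of it
Things that resemble listed ones, but are neither listed nor needed, are in the scene too. What is shaped like the dish_b but green is not meant.

How it is judged:
By the outcome, as a careful person would: the job done as asked, in the order asked, and still so for the second after the job is handed in, with the robot touching nothing.
It also fails if it takes over 72 s, if anything falls off the work surface, if the arm or the gripper's body presses on something with over 40 N, if the wrist force passes 120 N, or if a joint passes its speed limit or range.

## Working session

There is one attempt and no reset: what is moved stays moved. The work goes in short steps, Python scripts to look and compute and a tool call to move; the robot and the scene stay as the last step left them, time stands still between calls to the robot, and variables do not carry over. Pictures are saved under pics/ and viewed, at most 10 in all, crops included, and the job is handed in when it is done.

Besides the shell and the picture viewer there is one more tool, called after "Call:" as name([rows], argument=value, ...), one row to a line, values as JSON. play_rows: Moves the arm, as the interface text tells. Shifts and turns lie within -1 to 1; 1 stands for 30 cm of shift or 30 degrees of turn. Its arguments: {"type":"object","properties":{"plan":{"type":"array"},"squeeze":{"type":"number"}},"required":["plan"]}

```bash
ls; mkdir -p pics
cat > h.py <<'E'
import numpy as np, cv2
from cell import bot
def pts(f,mask=None,T=None):
    K=np.array(f["intrinsics"]);d=f["depth"]
    m=(d>0) if mask is None else (mask&(d>0))
    v,u=np.nonzero(m);z=d[v,u]
    P=np.stack([(u-K[0,2])/K[0,0]*z,-(v-K[1,2])/K[1,1]*z,-z],1)
    T=np.array(f["cam_to_world"]) if T is None else T
    return P@T[:3,:3].T+T[:3,3]
E
python3 - <<'E'
from h import *
s=bot.state();print(s)
for n in ["top","side"]:
    f=bot.grab_frame(n);cv2.imwrite(f"pics/{n}0.png",f["pixels"]);np.savez(f"{n}0.npz",**{k:np.array(v) for k,v in f.items()})
    print(n,[k for k in f],np.round(f["cam_to_world"],3).tolist())
    for l in ["dispenser","cover_mid","dish_a","tin_small","spice_jar","dish_soap","cup_white","jug_small","mug_blue"]:
        for r in bot.silhouettes(l,f):
            p=pts(f,r["pixels"])
            if len(p): print(l,round(r["confidence"],2),r["bbox"],np.round(np.median(p,0),3),np.round(np.percentile(p,2,axis=0),3),np.round(np.percentile(p,98,axis=0),3), np.median(f["pixels"][r["pixels"]],0))
E
```

```text
pics
{'t': 0.0, 'joint_positions': array([-1.54531378e+00,  3.81198638e-01,  1.29823388e+00, -6.24252545e-06,
        1.46361272e+00, -2.15335912e-01]), 'joint_vel': array([-0.00109573, -0.00310751,  0.00185658, -0.00011437, -0.00017223,
       -0.00045662]), 'effort': array([-1.89363476e-03, -4.37940609e+01, -2.24558651e+01,  7.12763239e-02,
        3.52857867e-02, -1.16142824e-04]), 'position': array([ 0.13114347, -0.53385213,  0.23814542]), 'tool_rot': array([-7.23313647e-04,  9.92759261e-01,  1.20118787e-01,  6.57516077e-05]), 'contact_force': array([-0.10921026,  0.0689043 , -0.79554995]), 'moment': array([-0.00888899,  0.013291  ,  0.00047564]), 'grip_force': 0.0, 'gripper_width': 0.08825094193278786}
top ['pixels', 'depth', 'intrinsics', 'cam_to_world', 'shot'] [[-0.028, 0.988, -0.153, 0.371], [-1.0, -0.027, 0.007, -0.249], [0.003, 0.153, 0.988, 1.459], [0.0, 0.0, 0.0, 1.0]]
dispenser 0.73 [178.8, 197.0, 258.4, 265.3] [0.482 0.074 0.172] [ 0.39  -0.022  0.019] [0.578 0.185 0.181] [130. 136. 139.]
cover_mid 0.93 [212.8, 202.8, 246.5, 252.8] [0.49  0.037 0.175] [ 0.417 -0.01   0
[... 3237 characters left out ...]
 -0.203 -0.001] [ 0.672 -0.122  0.229] [ 53. 104. 119.]
cup_white 0.88 [260.2, 234.3, 277.9, 266.3] [ 0.709 -0.329  0.038] [ 0.686 -0.354  0.006] [ 0.736 -0.261  0.062] [136. 143. 154.]
cup_white 0.22 [354.7, 265.1, 375.1, 288.7] [ 0.417 -0.198  0.021] [ 0.388 -0.22   0.002] [ 0.45  -0.156  0.037] [156. 165. 171.]
jug_small 0.89 [351.4, 189.5, 373.2, 224.1] [ 0.397 -0.479  0.059] [ 0.357 -0.554 -0.001] [ 0.431 -0.417  0.086] [135. 137. 145.]
mug_blue 0.73 [315.8, 224.4, 332.5, 243.7] [ 0.533 -0.408  0.02 ] [ 0.505 -0.432  0.001] [ 0.562 -0.367  0.038] [131. 138. 144.]
mug_blue 0.64 [284.1, 192.8, 312.4, 225.6] [ 0.626 -0.476  0.059] [ 0.584 -0.542  0.003] [ 0.664 -0.458  0.094] [82. 58. 50.]
```

Run:
```python
from h import *
a=cv2.imread("pics/top0.png")[150:290,160:450];b=cv2.imread("pics/side0.png")[170:400,240:430]
a=cv2.resize(a,None,fx=2.7,fy=2.7,interpolation=3)
cv2.imwrite("pics/t.png",a)
cv2.imwrite("pics/s.png",cv2.resize(b,None,fx=2.6,fy=2.6,interpolation=3))
for n in ["top","side"]:
    f=dict(np.load(n+"0.npz"));P=pts(f);
    g=f["pixels"].reshape(-1,3)[f["depth"].ravel()>0].astype(int)
    # box top outline: z in .16-.19
    m=(P[:,2]>.164)&(P[:,2]<.185)&(P[:,0]>.35)&(P[:,0]<.62)&(P[:,1]>-.1)&(P[:,1]<.25)
    print(n,cv2.minAreaRect(P[m][:,:2].astype(np.float32)),np.percentile(P[m],[1,50,99],axis=0).round(4).tolist())
    # rim rings
    for c in [(.415,-.193),(.505,-.308),(.528,-.406),(.539,-.627)]:
        m=(np.hypot(P[:,0]-c[0],P[:,1]-c[1])<.05)&(P[:,2]>.031)&(P[:,2]<.045)
        r=cv2.minEnclosingCircle(P[m][:,:2].astype(np.float32)*1000);print(np.round(r[0],1),round(r[1],1),m.sum(),P[m][:,2].mean().round(4))
    # anything tall
    m=(P[:,2]>.25)&(P[:,0]>.2); print(np.percentile(P[m],[0,5,50,95,100],axis=0).round(3).tolist())
```

```text
top ((0.48427814245224, 0.08594053983688354), (0.18058331310749054, 0.2027442902326584), 8.289375305175781) [[0.3903, -0.0181, 0.1657], [0.4832, 0.0846, 0.1732], [0.5779, 0.1864, 0.1824]]
[ 422.9 -190.9] 40.9 75 0.0366
[ 505.1 -308.2] 32.6 66 0.0368
[ 528.1 -405.7] 32.7 73 0.0367
[ 536.8 -627.9] 33.1 74 0.0361
[[0.2, -1.105, 0.25], [0.294, -1.095, 0.33], [0.63, -0.285, 0.909], [0.696, 0.064, 1.081], [0.946, 0.739, 1.105]]
side ((0.4874085485935211, 0.08852855861186981), (0.18050336837768555, 0.2043319195508957), 8.501471519470215) [[0.3925, -0.0092, 0.1656], [0.4871, 0.1018, 0.1717], [0.5815, 0.1957, 0.1801]]
[ 418.1 -188.6] 34.1 102 0.0344
[ 508.5 -301.5] 35.7 80 0.0345
[ 532.  -399.9] 34.3 69 0.0344
[ 537.6 -621.9] 36.8 60 0.0344
[[0.2, -1.118, 0.25], [0.255, -1.094, 0.314], [0.853, 0.095, 0.625], [0.951, 0.361, 0.862], [0.953, 0.461, 0.901]]
```

View pics/t.png

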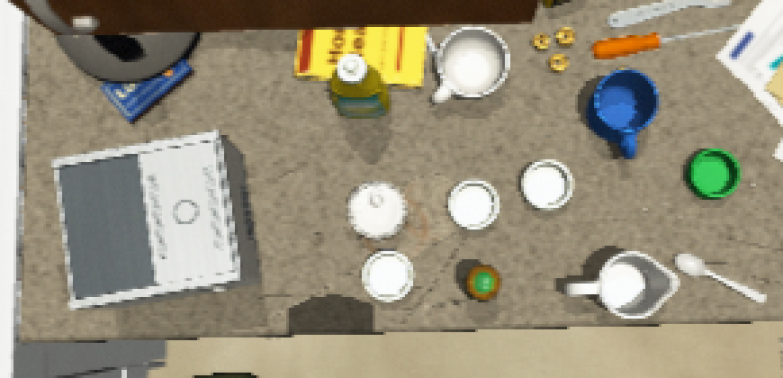

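View pics/s.png

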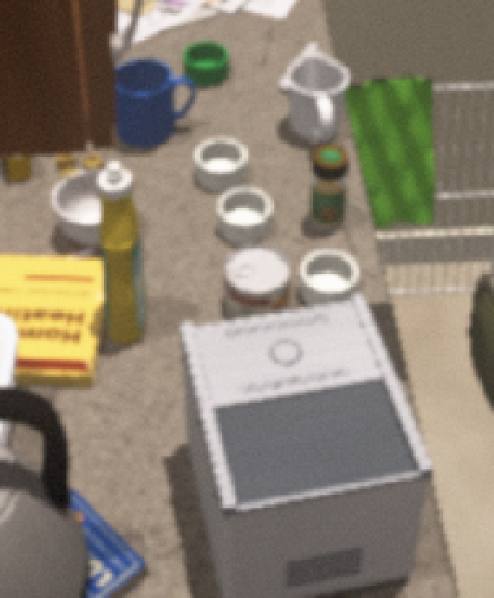

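The views show a closed cover on the right half of the dispenser. There are three white ramekins, at top-view crop pixels (388,275), (473,205) and (547,184), and a green decoy at (713,173). Next I move in for a wrist view.

Call:
play_rows([
  [[0, 0, 0.28], [0.1, 0.085, 0.02], 0],
  [[0, 0, 0.28], [0.1, 0.085, 0.02], 0],
  [[0, 0, 0.28], [0.1, 0.085, 0.02], 0],
  [[0, 0, 0.28], [0.1, 0.085, 0.02], 0],
  [[0, 0, 0.28], [0.1, 0.085, 0.02], 0],
])

```text
t: 1.5
position: [0.2822, -0.4055, 0.2691]
tool_rot: [0.0, 0.882, 0.47, 0.0]
contact_force: [0.9, -0.2, 0.4]
gripper_width: 0.0881
grip_force: 0.0
```

Call:
play_rows([
  [[0, 0, 0.28], [0.1, 0.085, 0.02], 0],
  [[0, 0, 0.28], [0.1, 0.085, 0.02], 0],
  [[0, 0, 0.28], [0.1, 0.085, 0.02], 0],
  [[0, 0, 0.28], [0.1, 0.085, 0.02], 0],
  [[0, 0, 0.28], [0.1, 0.085, 0.02], 0],
])

```text
t: 2.0
position: [0.4322, -0.2778, 0.2991]
tool_rot: [0.0, 0.655, 0.756, -0.0]
contact_force: [0.8, -0.1, 0.1]
gripper_width: 0.088
grip_force: 0.0
```

Call:
play_rows([
  [[0, 0, 0], [0, 0, 0], 0],
  [[0, 0, 0], [0, 0, 0], 0],
])

```text
t: 2.2
position: [0.4314, -0.2787, 0.2987]
tool_rot: [-0.0, 0.657, 0.754, -0.0]
contact_force: [-0.2, 0.5, -0.2]
gripper_width: 0.0884
grip_force: 0.0
```

```bash
cat >> h.py <<'E'
from scipy.spatial.transform import Rotation as R
def wrist():
    s=bot.state();f=bot.grab_frame("wrist")
    q=s["tool_rot"];T=np.eye(4);T[:3,:3]=R.from_quat([q[1],q[2],q[3],q[0]]).as_matrix();T[:3,3]=s["position"]
    return s,f,T@np.array(f["hand_eye"])
def yaw(s):
    q=s["tool_rot"];y=R.from_quat([q[1],q[2],q[3],q[0]]).as_matrix()[:,1];return np.degrees(np.arctan2(y[1],y[0]))
def dishes(f,T):
    out=[]
    for r in bot.silhouettes("dish_a",f):
        k=np.uint8(r["pixels"]);k=cv2.dilate(k,np.ones((7,7)))>0
        p=pts(f,k,T)
        if len(p)<50: continue
        zt=np.percentile(p[:,2],97);q=p[p[:,2]>zt-.006]
        A=np.c_[2*q[:,:2],np.ones(len(q))];b=(q[:,:2]**2).sum(1)
        c=np.linalg.lstsq(A,b,rcond=None)[0]
        e=cv2.minEnclosingCircle(q[:,:2].astype(np.float32)*1000)
        out.append((round(r["confidence"],2),r["bbox"],np.round(c[:2],4),np.round(e[0],1),round(e[1],1),round(zt,4)))
    return out
E
python3 - <<'E'
from h import *
s,f,T=wrist();print(s["t"],s["position"],yaw(s),s["joint_positions"].round(2),s["contact_force"])
print(np.round(f["hand_eye"],3).tolist(),np.round(f["intrinsics"],1).tolist())
for o in dishes(f,T):print(o)
cv2.imwrite("pics/w1.png",f["pixels"])
E
```

```text
2.2 [ 0.43141787 -0.27872548  0.29867974] 7.8274968113445915 [-0.8   0.28  1.28 -0.    1.59 -0.94] [-0.24760015  0.45603312 -0.22432158]
[[-0.001, 0.962, 0.274, 0.07], [1.0, 0.001, 0.0, -0.001], [0.0, 0.274, -0.962, -0.146], [0.0, 0.0, 0.0, 1.0]] [[342.2, 0.0, 325.9], [0.0, 342.2, 192.5], [0.0, 0.0, 1.0]]
(0.98, [355.8, 154.4, 408.7, 209.5], array([ 0.5039, -0.3061]), array([ 504.3, -306.5]), 32.9, np.float64(0.0367))
(0.9, [293.9, 48.3, 352.8, 109.2], array([ 0.4147, -0.1919]), array([ 414.6, -192. ]), 32.8, np.float64(0.0367))
(0.74, [345.8, 358.1, 375.7, 369.8], array([ 0.4351, -0.2605]), array([ 435.2, -260.4]), 4.1, np.float64(0.3898))
(0.71, [357.5, 228.7, 410.4, 283.5], array([ 0.5272, -0.4036]), array([ 527.7, -404.5]), 33.2, np.float64(0.0367))
```

View pics/w1.png

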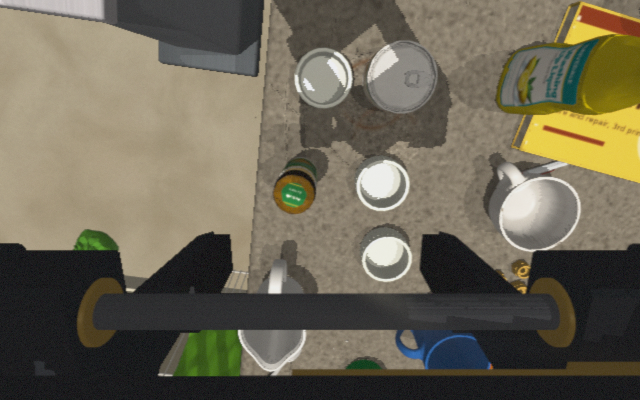

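The wrist view shows the three white ramekins at (324,78), (383,184) and (386,258). The measured heights agree with the text. Next I look at the dispenser.

Call:
play_rows([
  [[0, 0, 0.02], [0.032, 0.146, -0.006], 1],
  [[0, 0, 0], [0.032, 0.146, -0.006], 1],
  [[0, 0, 0], [0.032, 0.146, -0.006], 1],
  [[0, 0, 0], [0.032, 0.146, -0.006], 1],
  [[0, 0, 0], [0.032, 0.146, -0.006], 1],
], squeeze=20)

```text
t: 2.8
position: [0.4788, -0.0596, 0.2896]
tool_rot: [0.0, 0.655, 0.756, -0.0]
contact_force: [0.7, -0.4, -0.5]
gripper_width: 0.0503
grip_force: 0.0
```

Call:
play_rows([
  [[0, 0, 0], [0, 0, 0], 1],
  [[0, 0, 0], [0, 0, 0], 1],
])

```text
t: 3.0
position: [0.4789, -0.0605, 0.2897]
tool_rot: [-0.0, 0.654, 0.757, -0.0]
contact_force: [0.2, -0.9, -0.6]
gripper_width: 0.0344
grip_force: 0.0
```

```bash
cat >> h.py <<'E'
def boxtop(f,T):
    P=pts(f,None,T)
    m=(P[:,2]>.164)&(P[:,2]<.185)&(P[:,0]>.35)&(P[:,0]<.62)&(P[:,1]>-.1)&(P[:,1]<.25)
    return cv2.minAreaRect(P[m][:,:2].astype(np.float32)*1000),m.sum(),np.median(P[m][:,2])
E
python3 - <<'E'
from h import *
s,f,T=wrist();print(s["t"],s["position"],yaw(s),s["joint_positions"].round(2),s["contact_force"])
print(boxtop(f,T))
for r in bot.silhouettes("cover_mid",f):
    p=pts(f,r["pixels"],T);p=p[(p[:,2]>.17)&(p[:,2]<.178)];print(r["confidence"],r["bbox"],np.median(p[:,2]),cv2.minAreaRect(p[:,:2].astype(np.float32)*1000))
cv2.imwrite("pics/w2.png",f["pixels"])
E
```

```text
3.0 [ 0.47892985 -0.06052817  0.28967709] 8.380081822499905 [-0.37  0.23  1.37 -0.    1.54 -0.52] [ 0.23589316 -0.86987293 -0.59110028]
(((493.044677734375, 31.345993041992188), (180.474609375, 88.11675262451172), 8.235753059387207), np.int64(32762), np.float64(0.1745991047769534))
0.57 [249.8, 1.6, 488.0, 125.1] 0.17452850422232652 ((493.0476989746094, 34.20166778564453), (160.29971313476562, 82.5026626586914), 8.1995849609375)
```

View pics/w2.png

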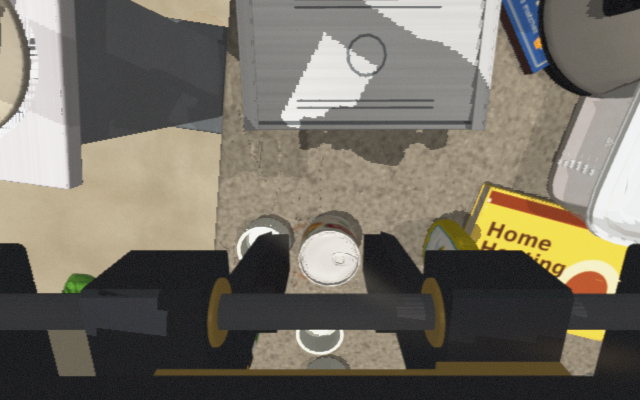

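The picture shows the closed cover with its ring mark at (366,55) and the box's front edge at row 128. I go down onto the cover.

Call:
play_rows([
  [[0, 0, 0], [0.0087, 0.065, -0.07], 1],
  [[0, 0, 0], [0.0087, 0.065, -0.07], 1],
  [[0, 0, 0], [0.0087, 0.065, -0.07], 1],
  [[0, 0, 0], [0.0087, 0.065, -0.07], 1],
  [[0, 0, 0], [0.0087, 0.065, -0.07], 1],
])

```text
t: 3.6
position: [0.4924, 0.0363, 0.1839]
tool_rot: [0.0, 0.655, 0.756, -0.0]
contact_force: [0.3, 1.3, 0.2]
gripper_width: 0.0006
grip_force: 0.0
```

Call:
play_rows([
  [[0, 0, 0], [0, 0, -0.01], 1],
  [[0, 0, 0], [0, 0, -0.01], 1],
  [[0, 0, 0], [0, 0, -0.005], 1],
  [[0, 0, 0], [0, 0, 0], 1],
])

```text
t: 4.0
position: [0.4925, 0.0363, 0.1778]
tool_rot: [0.001, 0.654, 0.756, 0.0]
contact_force: [-0.3, 0.6, 0.1]
gripper_width: 0.0003
grip_force: 0.0
```

Call:
play_rows([
  [[0, 0, 0], [0, 0, -0.005], 1],
  [[0, 0, 0], [0, 0, -0.005], 1],
  [[0, 0, 0], [0, 0, 0], 1],
])

```text
t: 4.3
position: [0.4924, 0.037, 0.1749]
tool_rot: [0.001, 0.653, 0.757, 0.0]
contact_force: [-2.1, -1.8, 4.8]
gripper_width: 0.0001
grip_force: 2.4
```

Call:
play_rows([
  [[0, 0, 0], [0, 0, -0.002], 1],
  [[0, 0, 0], [0, 0, 0], 1],
])

```text
t: 4.5
position: [0.4924, 0.037, 0.1748]
tool_rot: [0.001, 0.653, 0.757, 0.0]
contact_force: [-3.6, -2.2, 9.3]
gripper_width: 0.0004
grip_force: 4.9
```

Call:
play_rows([
  [[0, 0, 0], [-0.003, 0.02, 0], 1],
  [[0, 0, 0], [-0.006, 0.04, 0], 1],
  [[0, 0, 0], [-0.006, 0.04, 0], 1],
  [[0, 0, 0], [-0.006, 0.04, 0], 1],
  [[0, 0, 0], [-0.006, 0.04, 0], 1],
])

```text
t: 5.0
position: [0.4843, 0.0915, 0.1749]
tool_rot: [0.001, 0.653, 0.757, 0.0]
contact_force: [-2.6, -0.8, 8.4]
gripper_width: 0.0006
grip_force: 4.6
```

Call:
play_rows([
  [[0, 0, 0], [-0.006, 0.04, 0], 1],
  [[0, 0, 0], [-0.006, 0.04, 0], 1],
  [[0, 0, 0], [-0.006, 0.04, 0], 1],
  [[0, 0, 0], [-0.005, 0.03, 0], 1],
  [[0, 0, 0], [-0.002, 0.016, 0], 1],
])

```text
t: 5.5
position: [0.4774, 0.141, 0.1749]
tool_rot: [0.002, 0.653, 0.757, 0.0]
contact_force: [1.1, -5.3, 8.1]
gripper_width: 0.0001
grip_force: 3.7
```

Call:
play_rows([
  [[0, 0, 0], [-0.0005, 0.004, 0], 1],
  [[0, 0, 0], [0, 0, 0.01], 0.2],
  [[0, 0, 0], [0, -0.03, 0.06], 0.2],
  [[0, 0, 0], [0.01, -0.16, 0.16], 0.2],
  [[0, 0, 0], [0.03, -0.16, 0.16], 0.2],
])

```text
t: 6.0
position: [0.4845, 0.0625, 0.2661]
tool_rot: [-0.001, 0.653, 0.758, -0.0]
contact_force: [0.9, 0.7, -0.3]
gripper_width: 0.0303
grip_force: 0.0
```

Call:
play_rows([
  [[0, 0, 0], [0.02, -0.16, 0], 0.1],
  [[0, 0, 0], [0, -0.14, 0], 0],
  [[0, 0, 0], [0, 0, 0], 0],
  [[0, 0, 0], [0, 0, 0], 0],
])

```text
t: 6.4
position: [0.4911, -0.0275, 0.2649]
tool_rot: [-0.0, 0.654, 0.756, 0.0]
contact_force: [-0.6, -0.0, -0.6]
gripper_width: 0.0622
grip_force: 0.0
```

Run:
```python
from h import *
s,f,T=wrist();print(s["t"],s["position"],yaw(s),s["joint_positions"].round(2),s["contact_force"])
P=pts(f,None,T);ins=np.linalg.inv(T)
print(boxtop(f,T))
np.savez("w3.npz",pixels=f["pixels"],depth=f["depth"],K=f["intrinsics"],T=T)
cv2.imwrite("pics/w3.png",f["pixels"])
f=bot.grab_frame("top")
for r in bot.silhouettes("cover_mid",f):
    p=pts(f,r["pixels"]);print(r["confidence"],np.median(p,0),r["bbox"],cv2.minAreaRect(p[(p[:,2]>.17)&(p[:,2]<.178)][:,:2].astype(np.float32)*1000))
```

```text
6.4 [ 0.49108197 -0.0274539   0.26493269] 8.284824074530464 [-0.3   0.26  1.4   0.    1.48 -0.44] [-0.56593882 -0.00223061 -0.62597396]
(((491.359130859375, 43.794918060302734), (180.5752410888672, 113.4443588256836), 8.311370849609375), np.int64(27379), np.float64(0.17066139443723957))
0.74 [0.47458179 0.11350164 0.17492461] [179.3, 207.3, 217.7, 251.5] ((483.8835144042969, 136.21615600585938), (163.00344848632812, 64.82234954833984), 43.465309143066406)
0.46 [ 0.50692175 -0.30760939  0.00753461] [328.8, 217.2, 346.4, 236.1] ((0.0, 0.0), (0.0, 0.0), 0.0)
```

View pics/w3.png

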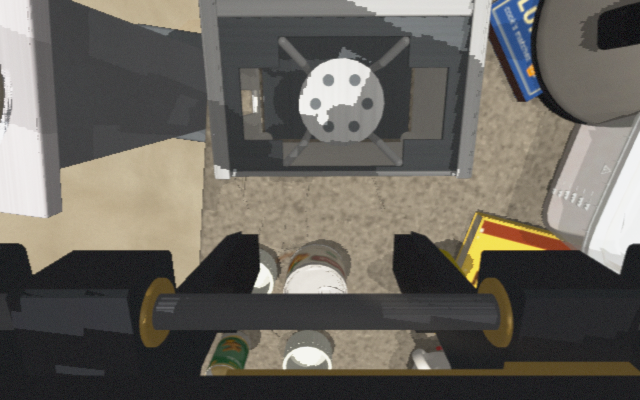

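The well is open, with the platform disc at (342,101) and the cover edge at row 14. I measure the well centre and the cover edge.

Run:
```python
import numpy as np,cv2
from h import pts
g=np.load("w3.npz");P=pts(dict(pixels=g["pixels"],depth=g["depth"],intrinsics=g["K"]),None,g["T"])
a=np.radians(8.3);ex=np.array([np.cos(a),np.sin(a)]);ey=np.array([-ex[1],ex[0]])
near=np.hypot(P[:,0]-.492,P[:,1]-.037)<.09
m=near&(P[:,2]>.13)&(P[:,2]<.146);d=P[m]
print("disc",len(d),np.median(d,0),cv2.minEnclosingCircle(d[:,:2].astype(np.float32)*1000))
c=np.array([.4851,.0867]);Q=np.c_[(P[:,:2]-c)@ex,(P[:,:2]-c)@ey,P[:,2]]
m=(abs(Q[:,0])<.07)&(Q[:,1]>-.02)&(Q[:,1]<.04)&(Q[:,2]>.16)
e=Q[m];cov=e[e[:,2]>.1728];print("cover edge y",np.percentile(cov[:,1],[0,1,3]))
# runners outer edges at z>.177
r=Q[(Q[:,2]>.1765)&(abs(Q[:,0])<.11)&(Q[:,1]<0)];print("runner x",np.percentile(r[:,0],[1,99]),"front",np.percentile(Q[(Q[:,2]>.168)&(abs(Q[:,0])<.06)&(abs(Q[:,1])<.11)][:,1],[.5,2]))
dk=Q[(abs(Q[:,2]-.17)<.002)&(abs(Q[:,0])<.035)]
y=np.sort(dk[:,1]);k=np.argmax(np.diff(y));print("well y gap",y[k],y[k+1])
dk=Q[(abs(Q[:,2]-.17)<.002)&(abs(Q[:,1]+.05)<.015)];y=np.sort(dk[:,0]);k=np.argmax(np.diff(y));print("slot x gap",y[k],y[k+1])
```

```text
disc 6266 [0.49244081 0.0369598  0.1380861 ] ((495.57586669921875, 23.623929977416992), 51.627689361572266)
cover edge y [0.00387471 0.0040785  0.00425807]
runner x [-0.08946409  0.08569326] front [-0.10877762 -0.10591245]
well y gap -0.09247078820310903 -0.0070729850784128885
slot x gap -0.06974380601438185 0.06926616559950984
```

Call:
play_rows([
  [[0, 0, -0.28], [-0.051, -0.11, -0.02], 0],
  [[0, 0, -0.28], [-0.051, -0.11, -0.02], 0],
  [[0, 0, -0.28], [-0.051, -0.11, -0.02], 0],
  [[0, 0, -0.28], [-0.051, -0.11, -0.02], 0],
  [[0, 0, -0.28], [-0.051, -0.108, -0.02], 0],
])

```text
t: 7.05
position: [0.4144, -0.1914, 0.2349]
tool_rot: [0.0, 0.882, 0.471, 0.0]
contact_force: [0.0, -0.8, 0.5]
gripper_width: 0.0882
grip_force: 0.0
```

Call:
play_rows([
  [[0, 0, -0.2], [0, 0, -0.16], 0],
  [[0, 0, -0.18], [0, 0, -0.16], 0],
  [[0, 0, 0], [0, 0, -0.16], 0],
  [[0, 0, 0], [0, 0, -0.08], 0],
  [[0, 0, 0], [0, 0, 0], 0],
])

```text
t: 7.55
position: [0.4139, -0.1895, 0.0647]
tool_rot: [-0.003, 0.924, 0.383, -0.001]
contact_force: [-0.3, -0.2, 0.5]
gripper_width: 0.0878
grip_force: 0.0
```

Call:
play_rows([
  [[0, 0, 0], [0.003, -0.008, -0.08], 0],
  [[0, 0, 0], [0, 0, -0.06], 0],
  [[0, 0, 0], [0, 0, -0.03], 0],
  [[0, 0, 0], [0, 0, 0], 0.15],
  [[0, 0, 0], [0, 0, 0], 0.5],
], squeeze=12)

```text
t: 8.05
position: [0.4163, -0.1939, 0.0171]
tool_rot: [0.001, 0.924, 0.383, 0.0]
contact_force: [0.1, 0.3, 0.6]
gripper_width: 0.0743
grip_force: 0.0
```

Call:
play_rows([
  [[0, 0, 0], [0, 0, 0], 0.7],
  [[0, 0, 0], [0, 0, 0], 0.7],
  [[0, 0, 0], [0, 0, 0], 0.7],
])

```text
t: 8.35
position: [0.4159, -0.1939, 0.0169]
tool_rot: [0.001, 0.924, 0.383, 0.0]
contact_force: [-0.0, 1.5, 7.1]
gripper_width: 0.0641
grip_force: 11.9
```

Call:
play_rows([
  [[0, 0, 0], [0, 0, 0.02], 0.7],
  [[0, 0, 0], [0, 0, 0.04], 0.7],
  [[0, 0, 0], [0, 0, 0.08], 0.7],
  [[0, 0, 0], [0, 0, 0.1], 0.7],
  [[0, 0, 0], [0, 0, 0], 0.7],
])

```text
t: 8.85
position: [0.4169, -0.1947, 0.0912]
tool_rot: [0.003, 0.924, 0.383, 0.002]
contact_force: [-0.6, 0.2, -2.5]
gripper_width: 0.0642
grip_force: 12.0
```

Run:
```python
from h import *
s,f,T=wrist();print(s["t"],s["position"],yaw(s),s["contact_force"],s["gripper_width"],s["grip_force"])
g=bot.grab_frame("side")
for o in dishes(g,None):print(o)
cv2.imwrite("pics/w4.png",np.hstack([f["pixels"][100:,120:520],cv2.resize(g["pixels"][200:300,300:433],(400,300),interpolation=3)]))
```

```text
8.85 [ 0.41686955 -0.19472932  0.09115378] -44.996043409753035 [-0.57429456  0.19979888 -2.45532807] 0.06419812859648617 12.012174276369478
(0.89, [354.1, 247.6, 376.3, 273.0], array([ 0.427 , -0.1433]), array([ 418.6, -149.3]), 29.1, np.float64(0.1715))
(0.69, [322.6, 244.6, 341.4, 260.8], array([ 0.5063, -0.275 ]), array([ 506.8, -271.5]), 62.8, np.float64(0.0377))
(0.6, [315.9, 223.9, 331.9, 243.9], array([ 0.5233, -0.3426]), array([ 522.7, -329.2]), 102.9, np.float64(0.0368))
```

View pics/w4.png

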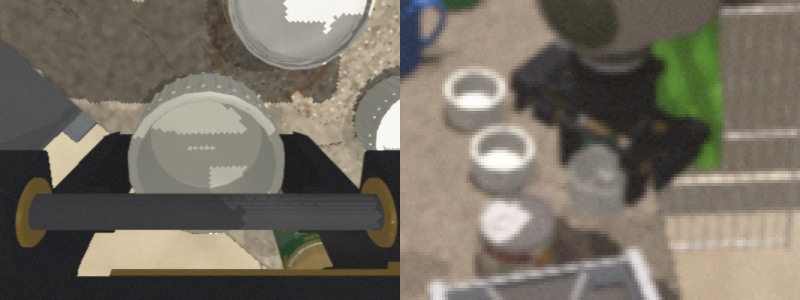

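The ramekin is held at (207,150) in the left half of the picture. I measure its tilt and height relative to the tool.

```bash
cat >> h.py <<'E'
def held(f,s,T):
    """rim of the held dish relative to TCP: plane tilt, height, circle centre (world-axes offset)"""
    p=pts(f,None,T)-s["position"]
    d=np.hypot(p[:,0],p[:,1])
    p=p[(d<.045)&(p[:,2]>-.02)&(p[:,2]<.05)]
    q=p[(p[:,2]>.005)&(np.hypot(p[:,0],p[:,1])>.025)&(np.hypot(p[:,0],p[:,1])<.042)]
    h=np.histogram(q[:,2],np.arange(.004,.05,.001));print("hist",[(round(b*1000),int(n)) for n,b in zip(*h) if n>20])
    zt=h[1][np.argmax(h[0])]+.0005
    r=q[abs(q[:,2]-zt)<.003]
    a=np.linalg.lstsq(np.c_[r[:,:2],np.ones(len(r))],r[:,2],rcond=None)[0]
    e=cv2.minEnclosingCircle(r[:,:2].astype(np.float32)*1000)
    A=np.c_[2*r[:,:2],np.ones(len(r))];c=np.linalg.lstsq(A,(r[:,:2]**2).sum(1),rcond=None)[0]
    print("rim z",zt.round(4),"tilt deg",np.degrees(a[:2]).round(1),"enc",np.round(e[0],1),round(e[1],1),"lsq",c[:2].round(4),len(r))
E
python3 - <<'E'
from h import *
s,f,T=wrist();held(f,s,T);print(yaw(s),s["t"])
np.savez("w4.npz",pixels=f["pixels"],depth=f["depth"],K=f["intrinsics"],T=T,pos=s["position"])
E
```

```text
hist [(5, 183), (6, 196), (7, 175), (8, 193), (9, 193), (10, 221), (11, 212), (12, 204), (13, 196), (14, 165), (15, 213), (16, 195), (17, 458), (18, 1674), (19, 1307), (20, 249), (21, 139), (22, 144), (23, 124), (24, 129), (25, 118), (26, 102), (27, 117), (28, 90), (29, 106), (30, 87), (31, 92), (32, 91), (33, 90), (34, 73), (35, 89), (36, 76), (37, 88), (38, 68), (39, 90), (40, 106), (41, 97), (42, 104), (43, 133), (44, 291), (45, 242), (46, 64), (47, 60), (48, 53)]
rim z 0.0185 tilt deg [-0.2 -0.2] enc [6.2 6.4] 40.9 lsq [0.0005 0.0012] 4069
-45.00597485453235 9.0
```

Call:
play_rows([
  [[0, 0, 0], [0, 0, 0.16], 0.7],
  [[0, 0, 0.25], [0, 0, 0.16], 0.7],
  [[0, 0, 0.26], [0.05, 0.14, 0.06], 0.7],
  [[0, 0, 0.26], [0.05, 0.154, 0], 0.7],
  [[0, 0, 0.25], [0.05, 0.154, 0], 0.7],
])

```text
t: 9.55
position: [0.4608, -0.058, 0.2015]
tool_rot: [-0.0, 0.789, 0.614, -0.0]
contact_force: [0.4, -0.5, -1.3]
gripper_width: 0.0639
grip_force: 12.0
```

Call:
play_rows([
  [[0, 0, 0.25], [0.05, 0.154, 0], 0.7],
  [[0, 0, 0.25], [0.05, 0.154, 0], 0.7],
  [[0, 0, 0.25], [0.004, 0.012, 0], 0.7],
  [[0, 0, 0], [0, 0, 0], 0.7],
  [[0, 0, 0], [0, 0, 0], 0.7],
])

```text
t: 10.05
position: [0.4915, 0.0362, 0.2011]
tool_rot: [-0.001, 0.657, 0.754, -0.001]
contact_force: [-0.1, 0.7, -1.4]
gripper_width: 0.0641
grip_force: 12.0
```

Run:
```python
from h import *
s,f,T=wrist();held(f,s,T);print(yaw(s),s["t"],s["position"],s["contact_force"])
print(boxtop(f,T))
```

```text
hist [(5, 189), (6, 163), (7, 199), (8, 154), (9, 203), (10, 220), (11, 224), (12, 200), (13, 174), (14, 179), (15, 195), (16, 217), (17, 518), (18, 1704), (19, 1216), (20, 246), (21, 149), (22, 129), (23, 110), (24, 137), (25, 104), (26, 109), (27, 118), (28, 88), (29, 90), (30, 98), (31, 98), (32, 78), (33, 94), (34, 83), (35, 77), (36, 76), (37, 85), (38, 71), (39, 81), (40, 93), (41, 93), (42, 125), (43, 113), (44, 301), (45, 240), (46, 60), (47, 58), (48, 53)]
rim z 0.0185 tilt deg [ 0.  -0.6] enc [-1.5  9.3] 40.8 lsq [-0.0011  0.0017] 4064
7.881816361016871 10.05 [0.4915127  0.0362267  0.20108306] [-0.07859628  0.65244187 -1.44736705]
(((487.20916748046875, 71.07933807373047), (180.97862243652344, 154.29721069335938), 8.081782341003418), np.int64(71428), np.float64(0.17444298220266552))
```

Call:
play_rows([
  [[0, 0, 0.014], [0.005, -0.001, -0.03], 0.7],
  [[0, 0, 0], [0, 0, -0.03], 0.7],
  [[0, 0, 0], [0, 0, -0.03], 0.7],
  [[0, 0, 0], [0, 0, -0.03], 0.7],
  [[0, 0, 0], [0, 0, 0], 0.7],
])

```text
t: 10.6
position: [0.4927, 0.0363, 0.1645]
tool_rot: [-0.001, 0.653, 0.757, -0.001]
contact_force: [0.1, -0.8, -1.5]
gripper_width: 0.064
grip_force: 12.0
```

Call:
play_rows([
  [[0, 0, 0], [0, 0, -0.015], 0.7],
  [[0, 0, 0], [0, 0, -0.015], 0.7],
  [[0, 0, 0], [0, 0, -0.015], 0.7],
  [[0, 0, 0], [0, 0, -0.015], 0.7],
  [[0, 0, 0], [0, 0, 0], 0.7],
])

```text
t: 11.1
position: [0.4931, 0.0364, 0.1475]
tool_rot: [-0.0, 0.653, 0.758, -0.0]
contact_force: [0.1, -0.3, -1.8]
gripper_width: 0.0638
grip_force: 12.0
```

Call:
play_rows([
  [[0, 0, 0], [0, 0, -0.015], 0.7],
  [[0, 0, 0], [0, 0, -0.015], 0.7],
  [[0, 0, 0], [0, 0, -0.015], 0.7],
  [[0, 0, 0], [0, 0, -0.015], 0.7],
  [[0, 0, 0], [0, 0, -0.01], 0.7],
])

```text
t: 11.6
position: [0.4934, 0.0363, 0.1266]
tool_rot: [-0.0, 0.653, 0.758, 0.0]
contact_force: [0.6, -0.4, 0.2]
gripper_width: 0.0637
grip_force: 12.0
```

Call:
play_rows([
  [[0, 0, 0], [0, 0, 0], 0.7],
  [[0, 0, 0], [0, 0, 0], 0.7],
  [[0, 0, 0], [0, 0, 0], 0.7],
])

```text
t: 11.9
position: [0.4932, 0.0363, 0.1271]
tool_rot: [-0.0, 0.653, 0.758, -0.0]
contact_force: [-1.7, -1.3, -0.3]
gripper_width: 0.0642
grip_force: 12.0
```

Call:
play_rows([
  [[0, 0, 0], [0, 0, -0.008], 0.7],
  [[0, 0, 0], [0, 0, 0], 0.7],
  [[0, 0, 0], [0, 0, 0], 0.24],
  [[0, 0, 0], [0, 0, 0], 0.15],
  [[0, 0, 0], [0, 0, 0], 0.1],
])

```text
t: 12.4
position: [0.4934, 0.0363, 0.1247]
tool_rot: [0.0, 0.653, 0.758, 0.0]
contact_force: [-0.6, 0.2, 0.4]
gripper_width: 0.0789
grip_force: 0.0
```

Call:
play_rows([
  [[0, 0, 0], [0, 0, 0.02], 0.1],
  [[0, 0, 0], [0, 0, 0.06], 0.1],
  [[0, 0, 0], [0, 0, 0.12], 0.1],
  [[0, 0, 0], [0, 0, 0.12], 0.1],
  [[0, 0, 0], [0, -0.06, 0.06], 0],
])

```text
t: 12.9
position: [0.4938, 0.0192, 0.2421]
tool_rot: [0.002, 0.652, 0.758, 0.001]
contact_force: [-0.1, -0.6, -1.3]
gripper_width: 0.0855
grip_force: 0.0
```

Call:
play_rows([
  [[0, 0, 0], [0, -0.12, 0], 0],
  [[0, 0, 0], [0, -0.06, 0], 0],
])

```text
t: 13.1
position: [0.4934, -0.0374, 0.2398]
tool_rot: [0.001, 0.653, 0.757, 0.0]
contact_force: [0.1, -0.0, 0.5]
gripper_width: 0.0885
grip_force: 0.0
```

```bash
cat >> h.py <<'E'
def well(f,T):
    P=pts(f,None,T);m=(np.hypot(P[:,0]-.4923,P[:,1]-.0372)<.034)&(P[:,2]>.06)&(P[:,2]<.22)
    q=P[m];h=np.histogram(q[:,2],np.arange(.06,.2,.002));print([(round(b*1000),int(n)) for n,b in zip(*h) if n>60])
    z0=h[1][np.flatnonzero(h[0]>150)[-1]]+.001
    r=q[abs(q[:,2]-z0)<.004];print("rim",z0,np.degrees(np.linalg.lstsq(np.c_[r[:,:2]-r[:,:2].mean(0),np.ones(len(r))],r[:,2],rcond=None)[0][:2]).round(1),cv2.minEnclosingCircle(r[:,:2].astype(np.float32)*1000))
E
python3 - <<'E'
from h import *
s,f,T=wrist();print(yaw(s),s["t"],s["position"],s["contact_force"]);well(f,T);cv2.imwrite("pics/w5.png",f["pixels"])
E
```

```text
8.487890075552354 13.1 [ 0.49344778 -0.03738065  0.23976391] [ 0.10359565 -0.0170082   0.45837116]
[(104, 495), (106, 3407), (108, 352), (110, 74), (114, 66), (116, 70), (118, 63), (120, 77), (122, 67), (124, 76), (126, 82), (128, 166), (130, 171), (132, 75), (134, 124), (136, 1233), (138, 589)]
rim 0.13900000000000007 [-0.1 -0.1] ((491.9175720214844, 37.81917953491211), 32.95343017578125)
```

View pics/w5.png

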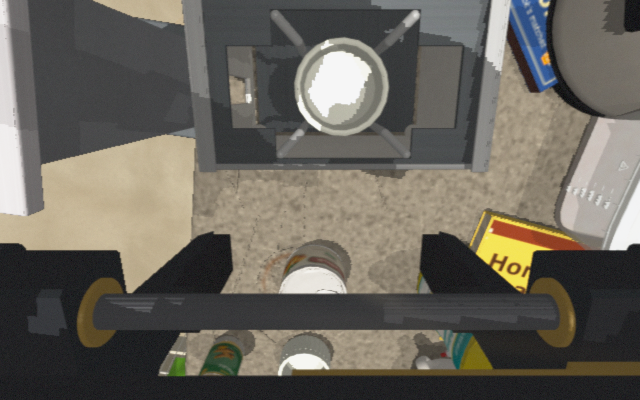

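The first ramekin sits upright at (342,85), centred to within 1 mm. Now ramekin B.

Call:
play_rows([
  [[0, 0, 0.26], [0.006, -0.15, 0], 0],
  [[0, 0, 0.26], [0.006, -0.15, 0], 0],
  [[0, 0, 0.26], [0.006, -0.15, 0], 0],
  [[0, 0, 0.26], [0.006, -0.15, -0.06], 0],
  [[0, 0, 0.26], [0.006, -0.15, -0.06], 0],
])

```text
t: 13.65
position: [0.5024, -0.2618, 0.2029]
tool_rot: [0.001, 0.36, 0.933, -0.0]
contact_force: [0.1, 0.3, -0.8]
gripper_width: 0.0883
grip_force: 0.0
```

Call:
play_rows([
  [[0, 0, 0.25], [0.006, -0.147, -0.06], 0],
  [[0, 0, 0], [0, 0, -0.16], 0],
  [[0, 0, 0], [0, 0, -0.16], 0],
  [[0, 0, 0], [0, 0, -0.08], 0],
  [[0, 0, 0], [0, 0, 0], 0],
])

```text
t: 14.15
position: [0.503, -0.303, 0.0617]
tool_rot: [-0.003, 0.301, 0.954, 0.001]
contact_force: [-0.2, -0.8, 0.9]
gripper_width: 0.0881
grip_force: 0.0
```

Call:
play_rows([
  [[0, 0, 0], [0.003, -0.003, -0.08], 0],
  [[0, 0, 0], [0, 0, -0.06], 0],
  [[0, 0, 0], [0, 0, -0.015], 0],
  [[0, 0, 0], [0, 0, 0], 0],
  [[0, 0, 0], [0, 0, 0], 0],
])

```text
t: 14.65
position: [0.5058, -0.3057, 0.0198]
tool_rot: [0.001, 0.301, 0.954, -0.001]
contact_force: [0.6, -0.4, 0.0]
gripper_width: 0.0882
grip_force: 0.0
```

Call:
play_rows([
  [[0, 0, 0], [-0.005, -0.002, -0.009], 0.15],
  [[0, 0, 0], [0, 0, 0], 0.5],
  [[0, 0, 0], [0, 0, 0], 0.7],
  [[0, 0, 0], [0, 0, 0], 0.7],
  [[0, 0, 0], [0, 0, 0], 0.7],
], squeeze=12)

```text
t: 15.15
position: [0.5036, -0.3059, 0.0157]
tool_rot: [0.0, 0.301, 0.954, -0.0]
contact_force: [-1.1, 0.1, 3.5]
gripper_width: 0.065
grip_force: 12.0
```

Call:
play_rows([
  [[0, 0, 0], [0, 0, 0.02], 0.7],
  [[0, 0, 0], [0, 0, 0.06], 0.7],
  [[0, 0, 0], [0, 0, 0.16], 0.7],
  [[0, 0, 0], [0, 0, 0.16], 0.7],
  [[0, 0, 0], [0, 0, 0.16], 0.7],
])

```text
t: 15.65
position: [0.5031, -0.3055, 0.1853]
tool_rot: [-0.0, 0.301, 0.954, 0.0]
contact_force: [0.7, -1.1, -1.2]
gripper_width: 0.0652
grip_force: 12.0
```

Call:
play_rows([
  [[0, 0, 0], [0, 0, 0.1], 0.7],
  [[0, 0, 0], [0, 0, 0], 0.7],
])

```text
t: 15.85
position: [0.5045, -0.3066, 0.2181]
tool_rot: [0.004, 0.301, 0.954, -0.002]
contact_force: [-0.2, -0.4, -2.4]
gripper_width: 0.0653
grip_force: 12.0
```

Run:
```python
from h import *
s,f,T=wrist();held(f,s,T);print(yaw(s),s["t"],s["position"],s["contact_force"],s["gripper_width"])
```

```text
hist [(5, 191), (6, 171), (7, 174), (8, 191), (9, 170), (10, 182), (11, 195), (12, 211), (13, 168), (14, 203), (15, 179), (16, 217), (17, 236), (18, 546), (19, 1666), (20, 1665), (21, 320), (22, 139), (23, 104), (24, 119), (25, 110), (26, 109), (27, 98), (28, 97), (29, 91), (30, 85), (31, 79), (32, 82), (33, 82), (34, 73), (35, 76), (36, 67), (37, 78), (38, 66), (39, 80), (40, 84), (41, 98), (42, 91), (43, 110), (44, 271), (45, 232), (46, 51), (47, 37), (48, 32)]
rim z 0.0195 tilt deg [ 0.3 -0.3] enc [-5.6  3.9] 40.8 lsq [-0.0002 -0.0007] 4616
54.94920584586901 15.85 [ 0.50449178 -0.30663367  0.21808398] [-0.19672438 -0.35987638 -2.40217799] 0.06525048383952507
```

Call:
play_rows([
  [[0, 0, -0.222], [-0.005, 0.143, 0], 0.7],
  [[0, 0, -0.222], [-0.005, 0.143, 0], 0.7],
  [[0, 0, -0.222], [-0.005, 0.143, 0], 0.7],
  [[0, 0, -0.222], [-0.005, 0.143, 0], 0.7],
  [[0, 0, -0.222], [-0.005, 0.143, 0], 0.7],
])

```text
t: 16.4
position: [0.4949, -0.0894, 0.2115]
tool_rot: [-0.002, 0.564, 0.826, -0.0]
contact_force: [0.6, -1.0, -1.0]
gripper_width: 0.0651
grip_force: 12.0
```

Call:
play_rows([
  [[0, 0, -0.222], [-0.005, 0.143, 0], 0.7],
  [[0, 0, -0.222], [-0.005, 0.143, 0], 0.7],
  [[0, 0, 0], [-0.005, 0.143, 0], 0.7],
  [[0, 0, 0], [0, 0, 0], 0.7],
  [[0, 0, 0], [0, 0, 0], 0.7],
])

```text
t: 16.9
position: [0.4908, 0.038, 0.2119]
tool_rot: [-0.001, 0.653, 0.757, -0.001]
contact_force: [0.1, -0.4, -1.7]
gripper_width: 0.0652
grip_force: 12.0
```

Run:
```python
from h import *
s,f,T=wrist();held(f,s,T);print(yaw(s),s["t"],s["position"],s["contact_force"],s["gripper_width"])
```

```text
hist [(5, 186), (6, 169), (7, 197), (8, 173), (9, 178), (10, 201), (11, 186), (12, 242), (13, 168), (14, 188), (15, 181), (16, 220), (17, 248), (18, 408), (19, 1467), (20, 1843), (21, 482), (22, 128), (23, 121), (24, 112), (25, 120), (26, 102), (27, 106), (28, 93), (29, 94), (30, 90), (31, 85), (32, 87), (33, 80), (34, 78), (35, 64), (36, 86), (37, 76), (38, 75), (39, 74), (40, 97), (41, 91), (42, 101), (43, 103), (44, 288), (45, 234), (46, 47), (47, 39), (48, 49)]
rim z 0.0205 tilt deg [-0.2  0.5] enc [-1.   5.9] 41.0 lsq [-0.0005 -0.0014] 4519
8.440952356485965 16.9 [0.49081534 0.03804635 0.2119382 ] [ 0.10002733 -0.35962547 -1.65508933] 0.06521150928140639
```

Call:
play_rows([
  [[0, 0, 0], [0.005, 0.002, -0.03], 0.7],
  [[0, 0, 0], [0, 0, -0.03], 0.7],
  [[0, 0, 0], [0, 0, -0.03], 0.7],
  [[0, 0, 0], [0, 0, -0.03], 0.7],
  [[0, 0, 0], [0, 0, -0.03], 0.7],
])

```text
t: 17.45
position: [0.4929, 0.0377, 0.1674]
tool_rot: [-0.0, 0.654, 0.756, -0.0]
contact_force: [0.3, 0.7, -1.5]
gripper_width: 0.0655
grip_force: 12.0
```

Call:
play_rows([
  [[0, 0, 0], [0, 0, -0.015], 0.7],
  [[0, 0, 0], [0, 0, -0.015], 0.7],
  [[0, 0, 0], [0, 0, -0.01], 0.7],
  [[0, 0, 0], [0, 0, -0.01], 0.7],
  [[0, 0, 0], [0, 0, -0.01], 0.7],
])

```text
t: 17.95
position: [0.4932, 0.038, 0.1504]
tool_rot: [0.0, 0.654, 0.757, 0.0]
contact_force: [0.0, 0.0, -1.5]
gripper_width: 0.0649
grip_force: 12.0
```

Call:
play_rows([
  [[0, 0, 0], [0, 0, -0.015], 0.7],
  [[0, 0, 0], [0, 0, -0.015], 0.7],
  [[0, 0, 0], [0, 0, -0.015], 0.7],
  [[0, 0, 0], [0, 0, -0.01], 0.7],
  [[0, 0, 0], [0, 0, 0], 0.7],
])

```text
t: 18.45
position: [0.4929, 0.0379, 0.1335]
tool_rot: [-0.0, 0.654, 0.757, -0.0]
contact_force: [-0.2, 0.4, -0.5]
gripper_width: 0.0652
grip_force: 12.0
```

Call:
play_rows([
  [[0, 0, 0], [0, 0, -0.012], 0.7],
  [[0, 0, 0], [0, 0, -0.012], 0.7],
  [[0, 0, 0], [0, 0, -0.01], 0.7],
  [[0, 0, 0], [0, 0, 0], 0.7],
  [[0, 0, 0], [0, 0, 0], 0.7],
])

```text
t: 18.95
position: [0.493, 0.038, 0.1237]
tool_rot: [-0.0, 0.654, 0.757, -0.0]
contact_force: [-0.1, -0.3, -0.6]
gripper_width: 0.0648
grip_force: 12.0
```

Call:
play_rows([
  [[0, 0, 0], [0, 0, 0], 0.7],
  [[0, 0, 0], [0, 0, 0], 0.7],
])

```text
t: 19.15
position: [0.493, 0.038, 0.1238]
tool_rot: [0.0, 0.654, 0.757, 0.0]
contact_force: [0.2, -0.1, 0.1]
gripper_width: 0.0655
grip_force: 12.0
```

Call:
play_rows([
  [[0, 0, 0], [0, 0, -0.007], 0.7],
  [[0, 0, 0], [0, 0, 0], 0.7],
  [[0, 0, 0], [0, 0, 0], 0.24],
  [[0, 0, 0], [0, 0, 0], 0.15],
  [[0, 0, 0], [0, 0, 0], 0.1],
])

```text
t: 19.65
position: [0.4931, 0.0379, 0.1217]
tool_rot: [0.0, 0.654, 0.757, 0.0]
contact_force: [-0.1, 0.3, 0.3]
gripper_width: 0.0786
grip_force: 0.0
```

Call:
play_rows([
  [[0, 0, 0], [0, 0, 0.02], 0.1],
  [[0, 0, 0], [0, 0, 0.06], 0.1],
  [[0, 0, 0], [0, 0, 0.12], 0.1],
  [[0, 0, 0], [0, 0, 0.12], 0.1],
  [[0, 0, 0], [0, -0.06, 0.06], 0],
])

```text
t: 20.15
position: [0.4935, 0.0208, 0.2391]
tool_rot: [0.002, 0.653, 0.757, 0.001]
contact_force: [-0.5, -0.8, -1.3]
gripper_width: 0.0853
grip_force: 0.0
```

Call:
play_rows([
  [[0, 0, 0], [0, -0.12, 0], 0],
  [[0, 0, 0], [0, -0.06, 0], 0],
])

```text
t: 20.35
position: [0.4932, -0.0358, 0.2368]
tool_rot: [0.001, 0.654, 0.756, 0.0]
contact_force: [0.3, 0.0, -0.1]
gripper_width: 0.0879
grip_force: 0.0
```

Run:
```python
from h import *
s,f,T=wrist();print(yaw(s),s["t"],s["position"],s["contact_force"]);well(f,T)
f=bot.grab_frame("top")
for o in dishes(f,None):print(o)
```

```text
8.292278511431553 20.35 [ 0.49315719 -0.03575602  0.2367681 ] [ 0.31643511  0.04583425 -0.09710019]
[(106, 2563), (108, 1705), (110, 71), (114, 71), (116, 76), (118, 64), (120, 76), (122, 63), (124, 84), (126, 73), (128, 102), (130, 237), (132, 96), (134, 90), (136, 521), (138, 1343)]
rim 0.13900000000000007 [-0.  -0.1] ((492.0799560546875, 35.9239616394043), 32.89265823364258)
(0.76, [417.7, 207.1, 435.3, 224.0], array([ 0.5368, -0.627 ]), array([ 537.1, -626.8]), 33.7, np.float64(0.0387))
(0.49, [353.0, 210.0, 371.1, 227.0], array([ 0.5278, -0.4055]), array([ 527.9, -405.6]), 32.9, np.float64(0.0386))
(0.2, [184.7, 209.9, 215.6, 248.4], array([0.4359, 0.0114]), array([439.7,  11.1]), 41.9, np.float64(0.5457))
```

Call:
play_rows([
  [[0, 0, 0], [0.0143, -0.153, 0], 0],
  [[0, 0, 0], [0.0143, -0.153, 0], 0],
  [[0, 0, 0], [0.0143, -0.153, 0], 0],
  [[0, 0, 0], [0.0143, -0.153, 0], 0],
  [[0, 0, 0], [0.0143, -0.153, 0], 0],
])

```text
t: 21.0
position: [0.5148, -0.2642, 0.2358]
tool_rot: [-0.0, 0.654, 0.757, 0.0]
contact_force: [1.0, 0.1, 0.4]
gripper_width: 0.0878
grip_force: 0.0
```

Call:
play_rows([
  [[0, 0, 0], [0.0143, -0.153, -0.04], 0],
  [[0, 0, 0], [0.0143, -0.153, -0.04], 0],
  [[0, 0, 0], [0.0143, -0.153, -0.04], 0],
  [[0, 0, 0], [0, 0, -0.16], 0],
  [[0, 0, 0], [0, 0, -0.12], 0],
])

```text
t: 21.5
position: [0.5275, -0.4011, 0.1131]
tool_rot: [-0.001, 0.654, 0.756, 0.0]
contact_force: [-0.1, 0.0, 0.1]
gripper_width: 0.0879
grip_force: 0.0
```

Call:
play_rows([
  [[0, 0, 0], [0, 0, -0.12], 0],
  [[0, 0, 0], [0, 0, 0], 0],
  [[0, 0, 0], [0, 0, 0], 0],
])

```text
t: 21.8
position: [0.5282, -0.4007, 0.0806]
tool_rot: [0.0, 0.654, 0.757, 0.0]
contact_force: [-0.2, 0.3, 0.8]
gripper_width: 0.0883
grip_force: 0.0
```

Call:
play_rows([
  [[0, 0, 0], [-0.002, -0.012, -0.1], 0],
  [[0, 0, 0], [0, 0, -0.08], 0],
  [[0, 0, 0], [0, 0, -0.03], 0],
  [[0, 0, 0], [0, 0, 0], 0],
  [[0, 0, 0], [0, 0, 0], 0],
])

```text
t: 22.3
position: [0.5276, -0.4054, 0.0188]
tool_rot: [0.002, 0.654, 0.757, -0.0]
contact_force: [-0.2, 0.3, 0.1]
gripper_width: 0.0881
grip_force: 0.0
```

Call:
play_rows([
  [[0, 0, 0], [0, 0.003, -0.008], 0.15],
  [[0, 0, 0], [0, 0, 0], 0.5],
  [[0, 0, 0], [0, 0, 0], 0.7],
  [[0, 0, 0], [0, 0, 0], 0.7],
  [[0, 0, 0], [0, 0, 0], 0.7],
])

```text
t: 22.8
position: [0.5271, -0.4041, 0.0149]
tool_rot: [0.001, 0.654, 0.757, 0.0]
contact_force: [0.1, 0.8, 5.3]
gripper_width: 0.0661
grip_force: 12.0
```

Call:
play_rows([
  [[0, 0, 0], [0, 0, 0.02], 0.7],
  [[0, 0, 0], [0, 0, 0.06], 0.7],
  [[0, 0, 0], [0, 0, 0.16], 0.7],
  [[0, 0, 0], [0, 0, 0.16], 0.7],
  [[0, 0, 0], [0, 0, 0.16], 0.7],
])

```text
t: 23.3
position: [0.5262, -0.4037, 0.1838]
tool_rot: [-0.001, 0.654, 0.756, -0.0]
contact_force: [1.8, -1.0, -1.7]
gripper_width: 0.0663
grip_force: 12.0
```

Call:
play_rows([
  [[0, 0, 0], [0, 0, 0.1], 0.7],
  [[0, 0, 0], [0, 0, 0], 0.7],
])

```text
t: 23.5
position: [0.5274, -0.4048, 0.2172]
tool_rot: [0.004, 0.654, 0.757, -0.001]
contact_force: [0.1, 0.2, -1.6]
gripper_width: 0.0662
grip_force: 12.0
```

Run:
```python
from h import *
s,f,T=wrist();held(f,s,T);print(yaw(s),s["t"],s["position"],s["contact_force"],s["gripper_width"])
```

```text
hist [(5, 162), (6, 178), (7, 177), (8, 196), (9, 160), (10, 209), (11, 195), (12, 199), (13, 218), (14, 195), (15, 173), (16, 195), (17, 206), (18, 269), (19, 649), (20, 1829), (21, 1464), (22, 238), (23, 105), (24, 123), (25, 104), (26, 110), (27, 107), (28, 94), (29, 83), (30, 93), (31, 78), (32, 81), (33, 75), (34, 71), (35, 74), (36, 72), (37, 67), (38, 77), (39, 76), (40, 71), (41, 91), (42, 94), (43, 116), (44, 259), (45, 209), (46, 34), (47, 26), (48, 34)]
rim z 0.0205 tilt deg [ 0.1 -0.4] enc [-1.2  7.5] 40.8 lsq [-0.0009  0.0002] 4604
8.317301573004535 23.5 [ 0.52742541 -0.40484077  0.21722625] [ 0.10270064  0.16407798 -1.60904805] 0.06615560970850849
```

Call:
play_rows([
  [[0, 0, 0], [-0.0115, 0.147, 0], 0.7],
  [[0, 0, 0], [-0.0115, 0.147, 0], 0.7],
  [[0, 0, 0], [-0.0115, 0.147, 0], 0.7],
  [[0, 0, 0], [-0.0115, 0.147, 0], 0.7],
  [[0, 0, 0], [-0.0115, 0.147, 0], 0.7],
])

```text
t: 24.05
position: [0.5082, -0.1814, 0.21]
tool_rot: [-0.002, 0.654, 0.756, -0.0]
contact_force: [0.9, -0.1, -0.7]
gripper_width: 0.066
grip_force: 12.0
```

Call:
play_rows([
  [[0, 0, 0], [-0.0115, 0.147, 0], 0.7],
  [[0, 0, 0], [-0.0115, 0.147, 0], 0.7],
  [[0, 0, 0], [-0.0115, 0.147, 0], 0.7],
  [[0, 0, 0], [-0.0115, 0.147, 0], 0.7],
  [[0, 0, 0], [-0.0115, 0.147, 0], 0.7],
])

```text
t: 24.55
position: [0.4909, 0.0388, 0.2103]
tool_rot: [-0.002, 0.654, 0.756, -0.001]
contact_force: [0.3, -0.2, -0.6]
gripper_width: 0.0664
grip_force: 12.0
```

Call:
play_rows([
  [[0, 0, 0], [0, 0, 0], 0.7],
  [[0, 0, 0], [0, 0, 0], 0.7],
  [[0, 0, 0], [0, 0, 0], 0.7],
])

```text
t: 24.85
position: [0.492, 0.0363, 0.2112]
tool_rot: [-0.001, 0.654, 0.756, -0.001]
contact_force: [0.0, -0.1, -1.9]
gripper_width: 0.066
grip_force: 12.0
```

Run:
```python
from h import *
s,f,T=wrist();held(f,s,T);print(yaw(s),s["t"],s["position"],s["contact_force"],s["gripper_width"])
```

```text
hist [(5, 168), (6, 169), (7, 161), (8, 199), (9, 171), (10, 203), (11, 191), (12, 217), (13, 210), (14, 195), (15, 174), (16, 194), (17, 219), (18, 248), (19, 540), (20, 1769), (21, 1636), (22, 271), (23, 132), (24, 114), (25, 97), (26, 115), (27, 97), (28, 78), (29, 99), (30, 91), (31, 74), (32, 88), (33, 79), (34, 78), (35, 66), (36, 66), (37, 70), (38, 69), (39, 79), (40, 80), (41, 101), (42, 99), (43, 95), (44, 263), (45, 238), (46, 42), (47, 25), (48, 31)]
rim z 0.0205 tilt deg [-0.1 -0.1] enc [-1.2  7.5] 40.9 lsq [-0.0008  0.0001] 4642
8.276287810147684 24.85 [0.49201324 0.03630623 0.21117735] [ 0.00789004 -0.09233568 -1.89048355] 0.06600049729546895
```

Call:
play_rows([
  [[0, 0, 0], [0.002, 0.001, -0.03], 0.7],
  [[0, 0, 0], [0, 0, -0.03], 0.7],
  [[0, 0, 0], [0, 0, -0.03], 0.7],
  [[0, 0, 0], [0, 0, -0.03], 0.7],
  [[0, 0, 0], [0, 0, -0.03], 0.7],
])

```text
t: 25.4
position: [0.4927, 0.0373, 0.1662]
tool_rot: [-0.0, 0.654, 0.757, -0.0]
contact_force: [0.3, -0.2, -1.8]
gripper_width: 0.0657
grip_force: 12.0
```

Call:
play_rows([
  [[0, 0, 0], [0, 0, -0.015], 0.7],
  [[0, 0, 0], [0, 0, -0.015], 0.7],
  [[0, 0, 0], [0, 0, -0.01], 0.7],
  [[0, 0, 0], [0, 0, -0.01], 0.7],
  [[0, 0, 0], [0, 0, -0.01], 0.7],
])

```text
t: 25.9
position: [0.493, 0.0373, 0.1492]
tool_rot: [0.0, 0.654, 0.757, 0.0]
contact_force: [-0.2, 1.0, -0.3]
gripper_width: 0.0662
grip_force: 12.0
```

Call:
play_rows([
  [[0, 0, 0], [0, 0, -0.015], 0.7],
  [[0, 0, 0], [0, 0, -0.015], 0.7],
  [[0, 0, 0], [0, 0, -0.015], 0.7],
  [[0, 0, 0], [0, 0, -0.015], 0.7],
  [[0, 0, 0], [0, 0, -0.012], 0.7],
])

```text
t: 26.4
position: [0.493, 0.0373, 0.1273]
tool_rot: [0.0, 0.654, 0.757, 0.0]
contact_force: [1.5, 0.3, -0.1]
gripper_width: 0.0661
grip_force: 12.0
```

Call:
play_rows([
  [[0, 0, 0], [0, 0, -0.01], 0.7],
  [[0, 0, 0], [0, 0, 0], 0.7],
  [[0, 0, 0], [0, 0, 0], 0.7],
  [[0, 0, 0], [0, 0, 0], 0.7],
])

```text
t: 26.8
position: [0.4928, 0.0373, 0.1247]
tool_rot: [0.0, 0.654, 0.757, -0.0]
contact_force: [-1.3, -0.1, -0.6]
gripper_width: 0.0664
grip_force: 12.0
```

Call:
play_rows([
  [[0, 0, 0], [0, 0, -0.008], 0.7],
  [[0, 0, 0], [0, 0, 0], 0.7],
  [[0, 0, 0], [0, 0, 0], 0.24],
  [[0, 0, 0], [0, 0, 0], 0.15],
  [[0, 0, 0], [0, 0, 0], 0.1],
])

```text
t: 27.3
position: [0.4929, 0.0373, 0.1223]
tool_rot: [0.0, 0.654, 0.757, 0.0]
contact_force: [-0.5, 0.4, 0.0]
gripper_width: 0.079
grip_force: 0.0
```

Call:
play_rows([
  [[0, 0, 0], [0, 0, 0.02], 0.1],
  [[0, 0, 0], [0, 0, 0.06], 0.1],
  [[0, 0, 0], [0, 0, 0.12], 0.1],
  [[0, 0, 0], [0, 0, 0.12], 0.1],
  [[0, 0, 0], [0, -0.06, 0.06], 0.3],
])

```text
t: 27.8
position: [0.4933, 0.0202, 0.2396]
tool_rot: [0.002, 0.653, 0.757, 0.001]
contact_force: [1.2, -0.4, 0.3]
gripper_width: 0.0735
grip_force: 0.0
```

Call:
play_rows([
  [[0, 0, 0], [0, -0.12, 0], 0.6],
  [[0, 0, 0], [0, -0.06, 0], 1],
])

```text
t: 28.0
position: [0.493, -0.0363, 0.2373]
tool_rot: [0.001, 0.654, 0.756, 0.0]
contact_force: [0.1, 0.5, -0.0]
gripper_width: 0.0576
grip_force: 0.0
```

Run:
```python
from h import *
s,f,T=wrist();print(yaw(s),s["t"],s["position"],s["contact_force"]);well(f,T);cv2.imwrite("pics/w6.png",f["pixels"])
```

```text
8.292734063931226 28.0 [ 0.49295922 -0.03632957  0.23733686] [ 0.08135651  0.50136035 -0.01194487]
[(110, 2922), (112, 1465), (114, 83), (116, 63), (118, 69), (120, 71), (124, 90), (126, 76), (128, 76), (130, 78), (132, 101), (134, 241), (136, 102), (138, 115), (140, 595), (142, 1352)]
rim 0.14300000000000007 [-0.  -0.1] ((491.7112731933594, 36.8635368347168), 33.04228591918945)
```

View pics/w6.png

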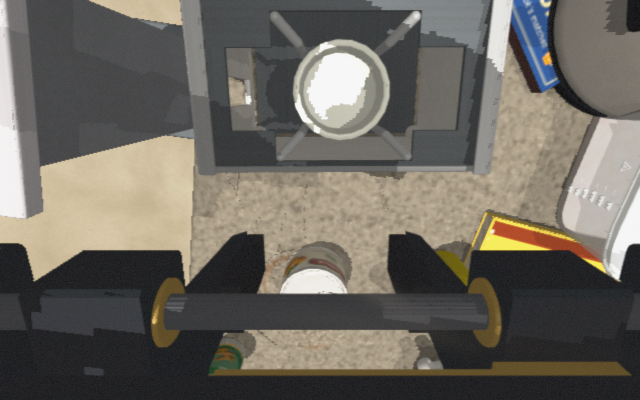

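The three-high stack is upright and level at (342,90). Its rim is at 142.5 mm, below the deck. Now I shut the cover.

Call:
play_rows([
  [[0, 0, 0], [-0.0132, 0.148, -0.02], 1],
  [[0, 0, 0], [-0.0132, 0.148, -0.02], 1],
  [[0, 0, 0], [-0.0132, 0.148, -0.02], 1],
  [[0, 0, 0], [-0.0132, 0.148, -0.02], 1],
  [[0, 0, 0], [0, 0, -0.06], 1],
])

```text
t: 28.55
position: [0.4765, 0.1475, 0.1954]
tool_rot: [0.001, 0.652, 0.758, 0.002]
contact_force: [0.1, -0.7, -1.0]
gripper_width: 0.0132
grip_force: 0.0
```

Call:
play_rows([
  [[0, 0, 0], [0, 0, -0.04], 1],
  [[0, 0, 0], [0, 0, -0.01], 1],
  [[0, 0, 0], [0, 0, 0], 1],
  [[0, 0, 0], [0, 0, 0], 1],
])

```text
t: 28.95
position: [0.4773, 0.1428, 0.1799]
tool_rot: [0.0, 0.654, 0.756, 0.0]
contact_force: [0.8, 0.3, -0.6]
gripper_width: 0.0004
grip_force: 0.0
```

Call:
play_rows([
  [[0, 0, 0], [0, 0, -0.008], 1],
  [[0, 0, 0], [0, 0, -0.007], 1],
  [[0, 0, 0], [0, 0, -0.003], 1],
  [[0, 0, 0], [0, 0, 0], 1],
])

```text
t: 29.35
position: [0.4772, 0.1428, 0.1749]
tool_rot: [0.001, 0.654, 0.756, 0.0]
contact_force: [-3.0, -0.3, 9.1]
gripper_width: 0.0007
grip_force: 4.5
```

Call:
play_rows([
  [[0, 0, 0], [0, 0, -0.002], 1],
  [[0, 0, 0], [0, 0, 0], 1],
])

```text
t: 29.55
position: [0.4772, 0.1428, 0.1748]
tool_rot: [0.001, 0.654, 0.756, 0.001]
contact_force: [-4.8, -0.8, 14.4]
gripper_width: 0.0006
grip_force: 7.0
```

Call:
play_rows([
  [[0, 0, 0], [0.002, -0.015, 0.0015], 1],
  [[0, 0, 0], [0.006, -0.04, 0], 1],
  [[0, 0, 0], [0.006, -0.04, 0], 1],
  [[0, 0, 0], [0.006, -0.04, 0], 1],
  [[0, 0, 0], [0.006, -0.04, 0], 1],
])

```text
t: 30.05
position: [0.4851, 0.0901, 0.1749]
tool_rot: [0.001, 0.654, 0.757, 0.001]
contact_force: [-3.3, 1.2, 10.8]
gripper_width: 0.0004
grip_force: 4.9
```

Call:
play_rows([
  [[0, 0, 0], [0.006, -0.04, 0], 1],
  [[0, 0, 0], [0.006, -0.04, 0], 1],
  [[0, 0, 0], [0.006, -0.04, 0], 1],
  [[0, 0, 0], [0.005, -0.03, 0], 1],
  [[0, 0, 0], [0.002, -0.016, 0], 1],
])

```text
t: 30.55
position: [0.4927, 0.0408, 0.1749]
tool_rot: [0.0, 0.654, 0.756, 0.001]
contact_force: [-1.3, 7.3, 9.4]
gripper_width: 0.0004
grip_force: 5.0
```

Call:
play_rows([
  [[0, 0, 0], [0.0005, -0.004, 0], 1],
  [[0, 0, 0], [0, 0, 0], 1],
])

```text
t: 30.75
position: [0.4928, 0.0399, 0.1749]
tool_rot: [0.0, 0.654, 0.756, 0.001]
contact_force: [-1.5, 4.4, 10.3]
gripper_width: 0.0004
grip_force: 4.9
```

Call:
play_rows([
  [[0, 0, 0], [0, 0, 0.01], 1],
  [[0, 0, 0], [0, 0, 0.08], 1],
  [[0, 0, 0], [0, 0, 0.16], 1],
  [[0, 0, 0], [0, -0.15, 0.06], 1],
  [[0, 0, 0], [0, -0.16, 0], 1],
])

```text
t: 31.25
position: [0.4932, -0.0542, 0.2698]
tool_rot: [0.003, 0.653, 0.758, 0.001]
contact_force: [0.8, 0.2, -0.8]
gripper_width: 0.0002
grip_force: 0.0
```

Call:
play_rows([
  [[0, 0, 0], [0, -0.1, 0], 1],
  [[0, 0, 0], [0, 0, 0], 1],
  [[0, 0, 0], [0, 0, 0], 1],
])

```text
t: 31.55
position: [0.4923, -0.0838, 0.2665]
tool_rot: [-0.0, 0.654, 0.756, -0.0]
contact_force: [-0.5, 0.2, -1.2]
gripper_width: 0.0003
grip_force: 0.0
```

Run:
```python
from h import *
s,f,T=wrist();print(s["t"],s["position"],s["contact_force"])
P=pts(f,None,T);a=np.radians(8.3);ex=np.array([np.cos(a),np.sin(a)]);ey=np.array([-ex[1],ex[0]])
Q=np.c_[(P[:,:2]-[.4851,.0867])@ex,(P[:,:2]-[.4851,.0867])@ey,P[:,2]]
c=Q[(abs(Q[:,0])<.07)&(abs(Q[:,2]-.1745)<.0015)&(abs(Q[:,1])<.12)];print("cover y",np.percentile(c[:,1],[0.5,1,99,99.5]))
g=bot.grab_frame("top")
b=dict(np.load("top0.npz"))
for l in ["cover_mid","tin_small","spice_jar","dish_soap","cup_white","jug_small","mug_blue"]:
    for r in bot.silhouettes(l,g)[:1]:
        p=pts(g,r["pixels"]);print(l,round(r["confidence"],2),np.round(np.percentile(p,[2,50,98],axis=0),3).tolist())
d=abs(g["depth"]-b["depth"])>.01
cv2.imwrite("pics/end.png",np.vstack([cv2.resize(g["pixels"][150:290,160:450],None,fx=2,fy=2),cv2.cvtColor(cv2.resize(np.uint8(d[150:290,160:450])*255,None,fx=2,fy=2),8)]))
```

```text
31.55 [ 0.49231632 -0.08378008  0.26649293] [-0.47301672  0.21152372 -1.19985166]
cover y [-0.09562704 -0.0951513  -0.04286811 -0.04264537]
cover_mid 0.62 [[0.424, -0.014, 0.169], [0.454, 0.019, 0.175], [0.489, 0.056, 0.18]]
tin_small 0.79 [[0.464, -0.214, 0.035], [0.497, -0.183, 0.055], [0.531, -0.151, 0.063]]
spice_jar 0.59 [[0.382, -0.33, 0.068], [0.399, -0.31, 0.105], [0.418, -0.292, 0.111]]
dish_soap 0.57 [[0.627, -0.198, 0.017], [0.636, -0.168, 0.157], [0.665, -0.133, 0.238]]
cup_white 0.62 [[0.645, -0.355, 0.002], [0.697, -0.313, 0.018], [0.734, -0.268, 0.066]]
jug_small 0.65 [[0.357, -0.549, -0.002], [0.392, -0.51, 0.034], [0.428, -0.428, 0.089]]
mug_blue 0.56 [[0.567, -0.542, 0.003], [0.628, -0.51, 0.031], [0.664, -0.465, 0.097]]
```

View pics/end.png

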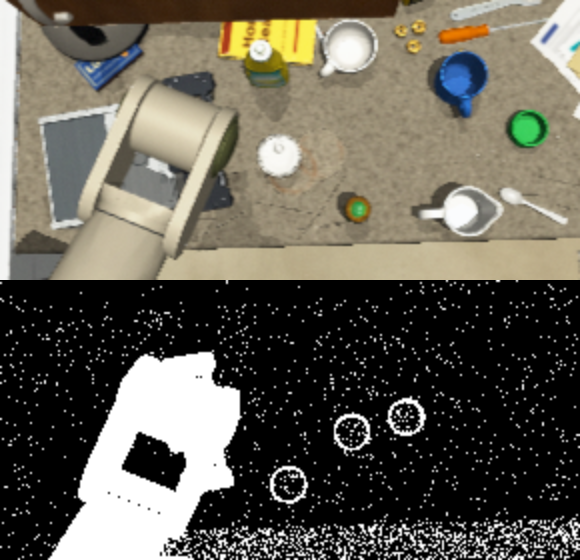

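The cover's front edge is at -95.6 mm, which is the shut position. The depth difference shows only the arm and the three removed ramekins, at (289,484), (352,432) and (406,417). The job is ready to hand in.

```bash
python3 -c "
from cell import bot
print(bot.sign_off())"
```

```text
the job is handed in; nothing more can be done
None
```

The job is handed in: I opened the cover, stacked the three white ramekins upright in the well, and slid the cover fully shut over them. No bystander moved, and it took about 32 s of the 72 s allowed.

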